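# Find the loose bolt on the beam-head foot and hold its guard cap open

## Robot

A 6-joint arm with a two-finger parallel gripper is mounted at the origin on the work surface. World frame = base frame: x ahead of the robot, y to its left, z up, the work surface at z = 0. Lengths are in m, angles in rad, forces in N, time in s.
With the tool pointing down it reaches from about 0.275 to 0.875 m from the base axis. Payload 12.5 kg.
Tool frame: the origin (TCP) lies on the mounting face of the last link; the fingertips stand 173 mm ahead of it and the grasp point (between the pads) lies 155 mm ahead of it; z points along the fingers, y is the direction in which the jaws open and shut (so a half turn about z gives the same grasp; the last joint's range is limited). The gripper opens to 85 mm and grips with 20 to 120 N. Pads are 22 mm wide; open, the fingers measure 114 mm over their backs; the gripper's body (76 mm by 85 mm) begins 54 mm behind the grasp point. The pads swing forward as they close: fully open they stand 13 mm farther back than shut.
Start: joints at [-1.193, 0.351, 1.652, -0, 1.139, -0.085], TCP at [0.246, -0.492, 0.405] pointing down, gripper open.
Joint ranges: [-2.75, 2.75], [-0.79, 2.1], [0.01, 2.65], [-1.57, 4.71], [0.07, 3.14], [-2.87, 2.87]. Speed limits (rad/s): [2.22, 2.22, 2.79, 3.14, 3.14, 3.14].

## Interface

Orientations are given as a rotation vector (axis times angle).
In Python, from rig import ctrl, capture, camera_params gives the robot as it stands.
- The arm moves only by the tool move_arm, never from a script. Its argument "deltas" is a list of rows, each a list of 4 numbers: the shift along the tool's x, y, z in units of 50 mm (1.0 is 50 mm), then the turn about the tool's z in units of 5 degrees (1.0 is 5 degrees). A call has 1 to 10 rows; each row shifts and turns the commanded pose from where the row before left it, along the tool's axes as they then stand; what a row does not reach is not made up. A row lasts 1/10 s, in which the tool goes at most 50 mm and 8.59 degrees, less where a joint would pass 70% of its speed; a pose out of reach is approached as far as the arm can. A call is refused whole if a number of a shift passes 1 or a number of a turn 1, either way. A call with a gripper value outside its range is refused whole. "hand" is the closure, from 0 (fully open) to 1 (shut), set as the call begins (left out, the last holds). The fingers move at their own pace and stop on an object; "force" is the grip in N (left out, the last holds). Time passes only in rows, so rows that do not move let the fingers close. It gives the time, the measured TCP pose, the force and the opening at its end, in the units of the state.
- ctrl.read_state(): the state, without advancing time (a new reading comes with each control period).
- capture(name): name is "side" or "top" or "wrist"; returns the picture (480x640x3 uint8, blue, green, red); there is no depth.
- camera_params(name): a dict with "fx", "fy", "cx", "cy" (pixels), "k1" (the pictures are not rectified: a ray, as slopes to the right and down, at radius r is drawn at 1 + k1 r^2 times it, then the intrinsics apply), "eye" and "orientation" of the camera in the world; the wrist camera has in their place "hand_eye" (4x4, takes a point from camera to tool coordinates, whose origin is the TCP and whose axes are the flange's). Camera axes: x right, y up, looking along -z (the intrinsics and any distortion apply to the point x, -y, -z); pixel columns grow to the right and rows downward; lengths in m; the calibration is good to about 2 mm. A picture is of the moment at which its call begins: read the wrist's pose just before it. camera_params takes no time and is no camera call.
- ctrl.finish_job(): hands the job in, once; it reports no verdict.
The state is a dict: "clock": time; "q": joint angles; "qvel": joint speeds; "tau": joint torques, N m; "eef_pos": TCP position; "orientation": TCP orientation; "wrist_force": force on the tool from outside, world axes, zero at the start; "ft_torque": the same for the moment, N m; "opening": finger opening in m.
Only numpy, scipy, OpenCV 4.12 (cv2) and the standard library are available. Lean on these libraries where they do the work, as an engineer would, in place of code of your own. Each camera call takes 0.05 s, during which the arm holds its last target. There are 200 camera calls.

## Task

One of the three bolts on the white beam-head foot has come loose: with all caps shut, tap the bolt heads from above until one sinks (push it down clearly, by most of its 7 mm of travel), then lift that bolt's blue cap by its yellow knob at least halfway to upright and finish while still holding it open with the gripper, keeping it still, since it springs shut when let go. Never lift the cap of a bolt that has not sunk, leave the other two caps shut, and do not disturb the spanner, jar or loupe.

Things in the scene. Friction and masses are not known exactly. Their poses are not given: they have to be found in the camera images.
- foot: White mounting foot of a welder's beam head, fixed to the bench. Origin: on the table under the middle bolt; x points away from the robot at yaw 0, y along the bolt row (290 mm long), z up. The low part, 45 mm high, spans x -32 to +49 mm and carries the three bolts at x 0, y +90, 0, -90 mm; behind it a housing 60 mm high spans x +49 to +134 mm.
- top_a (a point): Centre of the flat top of the left (+y of the foot) bolt: steel hex bolt head, 22 mm wide and 17 mm tall, top 72.5 mm above the table until tapped, 21 mm above its cap. It stands in the window of its cap (30 mm wide by 35 mm), 90 mm from the next bolt. Any one of the three may be the loose one.
- bolt_a (a joint): How far the left (+y of the foot) bolt has sunk, m: 0 at the start for all three. A tight bolt stands firm (under 1 mm of give). The loose one gives to a push of about 3 N, sinks up to 7 mm to its stop, and stays down where it is left.
- knob_a (a point): Centre of the yellow knob of the left (+y of the foot) cap: a cylinder 16 mm in diameter and 18 mm long, its axis along the foot's y, on a neck 8 mm thick; 49 mm above the table when shut, at foot x -60 mm, clear of the foot's front face, free space below. Gripped by its flat ends from above (fingers closing along the foot's y) it pivots between the pads. Moves with the cap.
- hinge_a (a point): Middle of the hinge line of the left (+y of the foot) cap, 49 mm above the table at foot x +26 mm; the hinge line runs along the foot's y. The knob's centre lies 86 mm from it.
- cap_a (a joint): Angle of the left (+y of the foot) guard cap, rad: a blue frame 46 mm wide, 55 mm long, 4 mm thick, around the bolt. 0 shut (level), grows as the knob side is lifted, up and away from the robot, stop at 1.4. A light spring (under 1 N at the knob) shuts it from any angle when let go.
- top_b (a point): Centre of the flat top of the middle bolt: steel hex bolt head, 22 mm wide and 17 mm tall, top 72.5 mm above the table until tapped, 21 mm above its cap. It stands in the window of its cap (30 mm wide by 35 mm), 90 mm from the next bolt. Any one of the three may be the loose one.
- bolt_b (a joint): How far the middle bolt has sunk, m: 0 at the start for all three. A tight bolt stands firm (under 1 mm of give). The loose one gives to a push of about 3 N, sinks up to 7 mm to its stop, and stays down where it is left.
- knob_b (a point): Centre of the yellow knob of the middle cap: a cylinder 16 mm in diameter and 18 mm long, its axis along the foot's y, on a neck 8 mm thick; 49 mm above the table when shut, at foot x -60 mm, clear of the foot's front face, free space below. Gripped by its flat ends from above (fingers closing along the foot's y) it pivots between the pads. Moves with the cap.
- hinge_b (a point): Middle of the hinge line of the middle cap, 49 mm above the table at foot x +26 mm; the hinge line runs along the foot's y. The knob's centre lies 86 mm from it.
- cap_b (a joint): Angle of the middle guard cap, rad: a blue frame 46 mm wide, 55 mm long, 4 mm thick, around the bolt. 0 shut (level), grows as the knob side is lifted, up and away from the robot, stop at 1.4. A light spring (under 1 N at the knob) shuts it from any angle when let go.
- top_c (a point): Centre of the flat top of the right (-y of the foot) bolt: steel hex bolt head, 22 mm wide and 17 mm tall, top 72.5 mm above the table until tapped, 21 mm above its cap. It stands in the window of its cap (30 mm wide by 35 mm), 90 mm from the next bolt. Any one of the three may be the loose one.
- bolt_c (a joint): How far the right (-y of the foot) bolt has sunk, m: 0 at the start for all three. A tight bolt stands firm (under 1 mm of give). The loose one gives to a push of about 3 N, sinks up to 7 mm to its stop, and stays down where it is left.
- knob_c (a point): Centre of the yellow knob of the right (-y of the foot) cap: a cylinder 16 mm in diameter and 18 mm long, its axis along the foot's y, on a neck 8 mm thick; 49 mm above the table when shut, at foot x -60 mm, clear of the foot's front face, free space below. Gripped by its flat ends from above (fingers closing along the foot's y) it pivots between the pads. Moves with the cap.
- hinge_c (a point): Middle of the hinge line of the right (-y of the foot) cap, 49 mm above the table at foot x +26 mm; the hinge line runs along the foot's y. The knob's centre lies 86 mm from it.
- cap_c (a joint): Angle of the right (-y of the foot) guard cap, rad: a blue frame 46 mm wide, 55 mm long, 4 mm thick, around the bolt. 0 shut (level), grows as the knob side is lifted, up and away from the robot, stop at 1.4. A light spring (under 1 N at the knob) shuts it from any angle when let go.
- spanner: Bystander: steel spanner, 160 mm long, lying on the table left (+y) of the foot, along the foot's x. Origin: middle of its underside.
- jar: Bystander: jar with white cap, 52 mm in diameter, 60 mm tall, right (-y) of the foot. Origin: centre of its underside.
- loupe: Bystander: black inspection loupe, 42 mm in diameter and height, right (-y) of the foot, nearer the robot than the jar. Origin: centre of its underside.

How it is judged:
By the outcome, as a careful person would: the job done as asked, in the order asked, and still so for the second after the job is handed in, while the arm keeps its last pose, push and grip.
It also fails if it takes over 43 s, if anything falls off the work surface, if the arm or the gripper's body presses on something with over 40 N, if the wrist force passes 120 N, or if a joint passes its speed limit or range.

## Working session

There is one attempt and no reset: what is moved stays moved. The work goes in short steps, Python scripts to look and compute and a tool call to move; the robot and the scene stay as the last step left them, time stands still between calls to the robot, and variables do not carry over. Pictures are saved under pics/ and viewed, about 8 in all and at most 12, crops included, and the job is handed in when it is done.

Besides the shell and the picture viewer there is one more tool, called after "Request:" as name([rows], argument=value, ...), one row to a line, values as JSON. move_arm: Moves the arm, as the interface text tells. Its arguments: {"type":"object","properties":{"deltas":{"type":"array"},"hand":{"type":"number"},"force":{"type":"number"}},"required":["deltas"]}

```bash
mkdir -p pics; cat > h.py <<'E'
import numpy as np, cv2
from scipy.spatial.transform import Rotation as R
from rig import ctrl, capture, camera_params
def cam(name, st=None):
    p=camera_params(name)
    if 'hand_eye' in p:
        st=st or ctrl.read_state(); H=np.array(p['hand_eye']); Rt=R.from_rotvec(st['orientation']).as_matrix()
        return p, Rt@H[:3,:3], Rt@H[:3,3]+np.array(st['eef_pos'])
    o=np.array(p['orientation']); 
    Rm=o if o.shape==(3,3) else R.from_rotvec(o).as_matrix()
    return p,Rm,np.array(p['eye'])
def ray(c,uv):
    p,Rm,e=c; K=np.array([[p['fx'],0,p['cx']],[0,p['fy'],p['cy']],[0,0,1.]])
    s=cv2.undistortPoints(np.array([[uv]],float),K,np.array([p['k1'],0,0,0.]))[0,0]
    d=Rm@np.array([s[0],-s[1],-1]); return e,d/np.linalg.norm(d)
def onz(c,uv,z):
    e,d=ray(c,uv); return e+d*(z-e[2])/d[2]
def tri(rs):
    A=0;b=0
    for e,d in rs:
        M=np.eye(3)-np.outer(d,d);A=A+M;b=b+M@e
    return np.linalg.solve(A,b)
def blobs(im,lo,hi,amin=30):
    m=cv2.inRange(cv2.cvtColor(im,cv2.COLOR_BGR2HSV),lo,hi)
    n,_,s,c=cv2.connectedComponentsWithStats(m)
    return [(c[i].round(1).tolist(),s[i].tolist()) for i in range(1,n) if s[i][4]>=amin]
YEL=((20,120,100),(35,255,255)); BLU=((95,100,60),(130,255,255))
E
python3 - <<'E'
from h import *
for n in ['side','top']:
    c=cam(n); im=capture(n); cv2.imwrite(f'pics/{n}0.png',im)
    print(n,c[2].round(3),c[0]); print('Y',blobs(im,*YEL)); print('B',blobs(im,*BLU))
print(camera_params('wrist')); print(ctrl.read_state())
E
```

```text
side [0.195 0.526 0.563] {'fx': 467.1641981480476, 'fy': 467.1641981480476, 'cx': 321.17560179609325, 'cy': 242.86448136229646, 'k1': -0.013999736357159393, 'eye': array([0.19457066, 0.52646617, 0.56315603]), 'orientation': array([ 0.40496709, -1.11034851, -2.24421642])}
Y [([336.4, 220.6], [326, 215, 22, 12, 134]), ([431.4, 238.5], [427, 235, 9, 8, 47]), ([399.8, 260.0], [396, 257, 8, 7, 39]), ([364.2, 284.5], [360, 281, 9, 7, 44])]
B [([408.9, 230.0], [390, 220, 36, 18, 172]), ([377.9, 251.0], [358, 241, 36, 18, 155]), ([340.3, 273.7], [320, 262, 39, 21, 223])]
top [0.445 0.023 1.02 ] {'fx': 607.8433009822154, 'fy': 607.8433009822154, 'cx': 317.8918751458546, 'cy': 243.7677443089475, 'k1': -0.07463895242524721, 'eye': array([0.44498798, 0.02347266, 1.02023389]), 'orientation': array([ 0.12629054, -0.14047428, -1.56704256])}
Y [([361.9, 226.8], [347, 217, 32, 21, 520]), ([293.9, 313.2], [288, 308, 13, 11, 116]), ([350.3, 320.7], [345, 316, 12, 11, 110]), ([406.5, 328.1], [401, 323, 12, 11, 114])]
B [([298.4, 281.4], [283, 260, 32, 49, 589]), ([353.9, 288.6], [339, 268, 32, 48, 590])
[... 510 characters left out ...]
   1.00000000e+00]])}
{'clock': 0.1, 'q': array([-1.19259568e+00,  3.51201321e-01,  1.65238756e+00,  3.33803737e-05,
        1.13907361e+00, -8.45945735e-02]), 'qvel': array([-7.06675281e-04, -3.64830111e-04, -2.05918024e-03, -9.83794890e-04,
       -2.15513542e-04,  7.41785556e-05]), 'tau': array([-2.04058169e-04, -5.06832325e+01, -2.91875947e+01, -1.82139697e-04,
        2.67470896e-03,  5.29949546e-05]), 'eef_pos': array([ 0.24553164, -0.49201851,  0.40419132]), 'orientation': array([-3.05682981e+00, -7.20221799e-01,  1.98651960e-04]), 'wrist_force': array([ 0.13793666,  0.2023548 , -0.79089402]), 'ft_torque': array([ 0.0220873 , -0.0217115 ,  0.01034019]), 'opening': 0.08524768169568714}
```

```bash
python3 - <<'E'
from h import *
T=cam('top');S=cam('side')
# a = left(+y). top image: columns grow toward -y
top=[(293.9,313.2),(350.3,320.7),(406.5,328.1)]
side=[(364.2,284.5),(399.8,260.0),(431.4,238.5)]
P=[]
for t,s in zip(top,side):
    p=tri([ray(T,t),ray(S,s)]);P.append(p);print(p.round(4), onz(T,t,.049).round(4), onz(S,s,.049).round(4))
d=P[0]-P[2]; print('yaw',np.degrees(np.arctan2(-d[0],d[1])),np.linalg.norm(d))
E
```

```text
[0.498  0.0521 0.0542] [0.4995 0.0529 0.049 ] [0.4999 0.0466 0.049 ]
[ 0.486  -0.0371  0.0542] [ 0.4875 -0.0368  0.049 ] [ 0.4877 -0.0435  0.049 ]
[ 0.4739 -0.1261  0.054 ] [ 0.4755 -0.1262  0.049 ] [ 0.4751 -0.1333  0.049 ]
yaw -7.705485305478512 0.17981249094264162
```

View pics/top0.png

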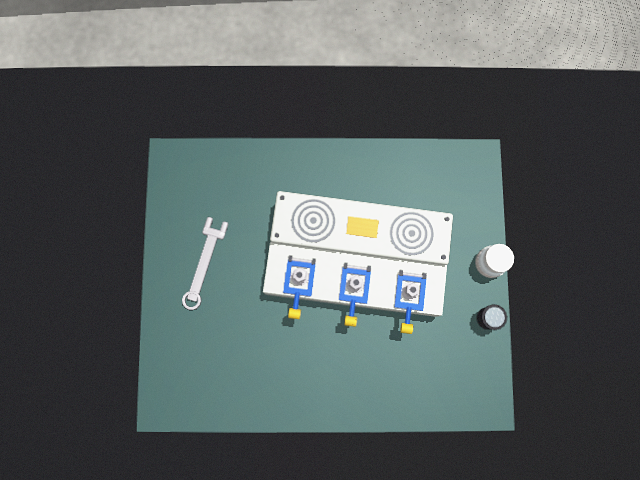

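View pics/side0.png

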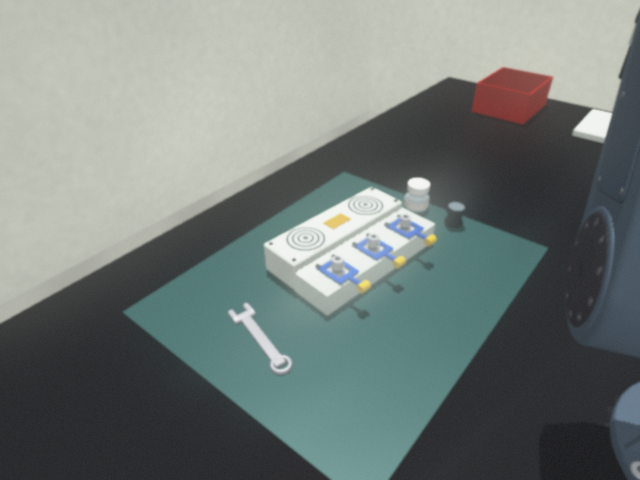

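The top view shows the foot with knobs a, b and c at about (294,313), (350,321) and (407,328). The bolts sit beyond them, the spanner is on the left and the jar and loupe are on the right. The side view agrees. Foot yaw is about -7.7°, so I'll turn the tool by about 34° and then go above bolt c.

Request:
move_arm([
  [0,0,0,0.98],
  [0,0,0,0.98],
  [0,0,0,0.98],
  [0,0,0,0.98],
  [0,0,0,0.98],
  [0,0,0,0.98],
  [0,0,0,0.98],
], hand=1, force=30)

```text
clock: 0.8
eef_pos: [0.2455, -0.492, 0.4044]
orientation: [-3.133, 0.219, 0.001]
wrist_force: [-0.0, 1.4, -0.9]
opening: -0.0001
```

Request:
move_arm([
  [0.48,-0.78,0,0],
  [0.48,-0.78,0,0],
  [0.48,-0.78,0,0],
  [0.48,-0.78,0,0],
  [0.48,-0.78,0,0],
  [0.48,-0.78,0,0],
  [0.48,-0.78,0,0],
  [0.48,-0.78,0,0],
  [0.48,-0.78,0,0],
  [0.48,-0.78,0,0],
])

```text
clock: 1.8
eef_pos: [0.5371, -0.1364, 0.4045]
orientation: [-3.134, 0.213, 0.001]
wrist_force: [-0.2, -1.0, 0.0]
opening: -0.0001
```

Request:
move_arm([
  [0,0,0,0],
  [0,0,0,0],
])

```text
clock: 2.0
eef_pos: [0.5364, -0.1376, 0.4042]
orientation: [-3.134, 0.21, 0.002]
wrist_force: [-0.7, -1.3, 0.8]
opening: 0.0001
```

```bash
python3 - <<'E'
from h import *
st=ctrl.read_state(); c=cam('wrist',st); im=capture('wrist'); cv2.imwrite('pics/w1.png',im)
X=R.from_rotvec(st['orientation']).as_matrix()
print(st['clock'],st['eef_pos'].round(4),X.round(3),st['wrist_force'].round(2),st['q'].round(2))
for b in blobs(im,*YEL): print('Y',b,onz(c,b[0],.049).round(4))
for b in blobs(im,*BLU): print('B',b,onz(c,b[0],.0515).round(4))
E
```

```text
2.0 [ 0.5364 -0.1376  0.4042] [[ 0.991 -0.134 -0.001]
 [-0.134 -0.991  0.   ]
 [-0.001 -0.    -1.   ]] [-0.65 -1.26  0.79] [-0.34  0.36  1.64 -0.    1.14  1.37]
Y ([199.8, 99.6], [185, 92, 29, 16, 105]) [ 0.6493 -0.0476  0.049 ]
Y ([192.1, 126.8], [184, 122, 16, 8, 35]) [ 0.6286 -0.0361  0.049 ]
Y ([136.2, 277.3], [124, 269, 25, 16, 335]) [0.4993 0.0506 0.049 ]
Y ([321.0, 277.2], [312, 269, 19, 16, 261]) [ 0.4757 -0.1278  0.049 ]
Y ([228.1, 277.4], [218, 270, 21, 15, 287]) [ 0.4874 -0.0384  0.049 ]
B ([320.7, 224.4], [296, 191, 50, 80, 1734]) [ 0.5285 -0.1347  0.0515]
B ([130.0, 225.3], [98, 192, 58, 80, 1658]) [0.5511 0.0405 0.0515]
B ([224.2, 224.7], [197, 192, 53, 80, 1721]) [ 0.54   -0.0464  0.0515]
```

View pics/w1.png

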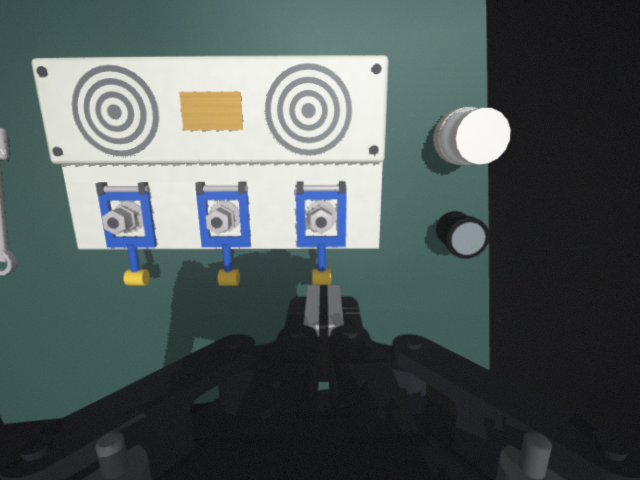

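The wrist view, centred on the tool, shows bolt c at about (321,217) with the closed fingertips directly above it in y. The knobs are at rows ~277 and columns 136, 228 and 321, and the yaw matches. Next I'll descend towards bolt c.

Request:
move_arm([
  [0,0,0.9,0],
  [0,0,0.9,0],
  [0,0,0.9,0],
  [0,0,0.2,0],
  [0,0,0,0],
])

```text
clock: 2.55
eef_pos: [0.5357, -0.1391, 0.2592]
orientation: [-3.134, 0.215, 0.004]
wrist_force: [1.5, 0.2, 0.4]
opening: -0.0002
```

Request:
move_arm([
  [0,0,0.06,0],
  [0,0,0.06,0],
  [0,0,0.06,0],
  [0,0,0,0],
])

```text
clock: 2.95
eef_pos: [0.5362, -0.1382, 0.2511]
orientation: [3.134, -0.213, 0.001]
wrist_force: [-0.1, -0.4, -0.4]
opening: 0.0004
```

Request:
move_arm([
  [0,-0.04,0.06,0],
  [0,0,0.06,0],
  [0,0,0,0],
])

```text
clock: 3.25
eef_pos: [0.5365, -0.1361, 0.2444]
orientation: [-3.134, 0.213, 0.0]
wrist_force: [-0.5, 0.4, -0.1]
opening: -0.0
```

Request:
move_arm([
  [0,0,0.02,0],
  [0,0,0.02,0],
  [0,0,0,0],
])

```text
clock: 3.55
eef_pos: [0.5364, -0.1362, 0.2426]
orientation: [-3.134, 0.213, 0.0]
wrist_force: [0.8, -0.1, 0.8]
opening: -0.0001
```

Request:
move_arm([
  [0,0,0.02,0],
  [0,0,0.02,0],
  [0,0,0,0],
])

```text
clock: 3.85
eef_pos: [0.5364, -0.1363, 0.2406]
orientation: [3.134, -0.213, -0.0]
wrist_force: [0.7, 0.2, -0.5]
opening: 0.0003
```

Request:
move_arm([
  [0,0,0.02,0],
  [0,0,0.02,0],
  [0,0,0,0],
])

```text
clock: 4.15
eef_pos: [0.5364, -0.1363, 0.2389]
orientation: [3.134, -0.213, -0.0]
wrist_force: [-1.6, 0.8, 5.7]
opening: -0.0001
```

Request:
move_arm([
  [0,0,0.02,0],
  [0,0,0.02,0],
  [0,0,0,0],
])

```text
clock: 4.45
eef_pos: [0.5365, -0.1363, 0.2387]
orientation: [3.134, -0.213, 0.0]
wrist_force: [-10.4, 3.1, 29.4]
opening: 0.0001
```

```bash
python3 - <<'E'
from h import *
st=ctrl.read_state(); im=capture('wrist'); cv2.imwrite('pics/w2.png',im[120:400,160:480])
print(st['eef_pos'],st['wrist_force'])
E
```

```text
[ 0.53650068 -0.13626705  0.23867005] [-10.39370658   3.11261388  29.44667921]
```

View pics/w2.png

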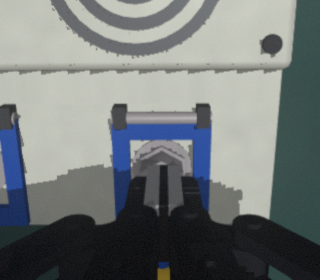

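Contact is firm at TCP z 0.2387, which puts the tip at 0.0657, exactly 7 mm below the nominal bolt top. In the crop the tip sits on the bolt head. So bolt c may have sunk to its stop, and I'll check this against bolt b.

Request:
move_arm([
  [0,0,-0.1,0],
  [0,0,-0.9,0],
  [0,0,-1,0],
  [0,-0.9,0,0],
  [0,-0.9,0,0],
  [0,0,0,0],
  [0,0,0,0],
])

```text
clock: 5.2
eef_pos: [0.5486, -0.0464, 0.3365]
orientation: [3.134, -0.21, -0.0]
wrist_force: [-0.9, 0.2, -0.5]
opening: 0.0001
```

```bash
python3 - <<'E'
from h import *
st=ctrl.read_state(); im=capture('wrist'); cv2.imwrite('pics/w3.png',im)
print(st['eef_pos'],st['wrist_force'])
c=cam('wrist',st)
for b in blobs(im,*YEL): print('Y',b,onz(c,b[0],.049).round(4))
E
```

```text
[ 0.54864336 -0.04643677  0.33651324] [-0.92009203  0.15564488 -0.54859271]
Y ([290.8, 88.1], [284, 79, 16, 21, 134]) [ 0.6515 -0.0391  0.049 ]
Y ([315.3, 94.3], [298, 79, 36, 36, 346]) [ 0.6455 -0.0547  0.049 ]
Y ([339.1, 86.0], [331, 79, 18, 16, 99]) [ 0.6485 -0.0711  0.049 ]
Y ([350.1, 100.1], [335, 79, 27, 41, 295]) [ 0.6388 -0.0773  0.049 ]
Y ([311.6, 115.1], [285, 100, 55, 28, 293]) [ 0.6328 -0.0504  0.049 ]
Y ([354.9, 122.5], [349, 119, 12, 8, 35]) [ 0.6242 -0.0789  0.049 ]
Y ([206.9, 311.0], [196, 301, 23, 19, 372]) [0.4988 0.0524 0.049 ]
Y ([439.0, 310.2], [427, 300, 25, 20, 431]) [ 0.4752 -0.1295  0.049 ]
```

View pics/w3.png

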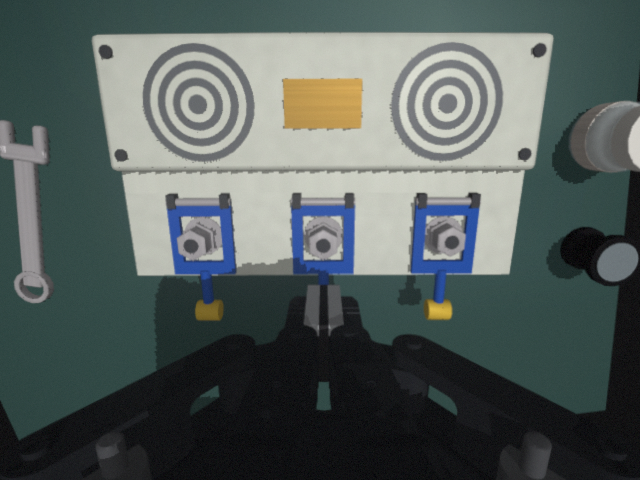

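In the wrist view, c's head at (451,241) sits closer to the axis and higher in the image than its mirror a at (192,244), which fits c being lower. One tap on b will settle the contact height.

Request:
move_arm([
  [0,0,0.8,0],
  [0,0,0.7,0],
  [0,0,0.16,0],
  [0,0,0.04,0],
  [0,0,0.04,0],
  [0,0,0,0],
])

```text
clock: 5.85
eef_pos: [0.5491, -0.0474, 0.2509]
orientation: [3.134, -0.214, 0.003]
wrist_force: [-0.4, 0.4, -0.2]
opening: -0.0001
```

Request:
move_arm([
  [0,0,0.02,0],
  [0,0,0.02,0],
  [0,0,0.02,0],
  [0,0,0.02,0],
  [0,0,0,0],
])

```text
clock: 6.35
eef_pos: [0.5487, -0.047, 0.2457]
orientation: [-3.134, 0.213, -0.0]
wrist_force: [0.4, 0.6, 0.2]
opening: 0.0001
```

Request:
move_arm([
  [0,0,0.02,0],
  [0,0,0.01,0],
  [0,0,0,0],
])

```text
clock: 6.65
eef_pos: [0.5487, -0.047, 0.2453]
orientation: [3.134, -0.213, 0.0]
wrist_force: [-5.3, 0.5, 15.6]
opening: -0.0
```

Request:
move_arm([
  [0,0,0.01,0],
  [0,0,0.01,0],
  [0,0,0,0],
])

```text
clock: 6.95
eef_pos: [0.5487, -0.047, 0.2451]
orientation: [3.134, -0.213, 0.001]
wrist_force: [-9.3, 1.0, 26.6]
opening: 0.0003
```

Bolt b is tight: it stops at z 0.2453 with 27 N. Bolt c stopped 6.6 mm lower, so c is the loose one and is fully sunk. Now I'll go above knob c with the gripper open.

Request:
move_arm([
  [0,0,-0.6,0],
  [0,0,-1,0],
  [-0.3,0.45,0,0],
  [-0.3,0.45,0,0],
  [-0.3,0.45,0,0],
  [-0.35,0.44,0,0],
  [0,0,0,0],
  [0,0,0,0],
], hand=0.4)

```text
clock: 7.75
eef_pos: [0.4746, -0.1275, 0.3233]
orientation: [-3.134, 0.215, -0.001]
wrist_force: [0.7, 0.4, 0.3]
opening: 0.0511
```

```bash
python3 - <<'E'
from h import *
st=ctrl.read_state(); im=capture('wrist'); cv2.imwrite('pics/w4.png',im)
print(st['eef_pos'],st['opening']); c=cam('wrist',st); X=R.from_rotvec(st['orientation']).as_matrix()
for b in blobs(im,*YEL):
    p=onz(c,b[0],.052); print('Y',b,p.round(4),'tool',(X.T@(p-st['eef_pos'])).round(4))
E
```

```text
[ 0.47457594 -0.12748627  0.32334904] 0.05111261466360007
Y ([133.4, 4.4], [124, 0, 21, 11, 95]) [ 0.6342 -0.0365  0.052 ] tool [ 0.1456 -0.1119  0.2714]
Y ([150.5, 5.4], [146, 0, 13, 11, 61]) [ 0.6322 -0.0465  0.052 ] tool [ 0.145  -0.1018  0.2714]
Y ([161.5, 3.5], [157, 0, 9, 10, 33]) [ 0.6322 -0.0532  0.052 ] tool [ 0.1459 -0.0951  0.2714]
Y ([176.1, 4.6], [164, 0, 25, 15, 106]) [ 0.6304 -0.0616  0.052 ] tool [ 0.1453 -0.0865  0.2714]
Y ([196.9, 7.9], [190, 1, 15, 14, 77]) [ 0.627  -0.0735  0.052 ] tool [ 0.1435 -0.0743  0.2714]
Y ([135.9, 13.0], [123, 11, 28, 5, 75]) [ 0.6296 -0.0368  0.052 ] tool [ 0.1411 -0.111   0.2714]
Y ([322.8, 238.1], [310, 227, 27, 22, 541]) [ 0.4766 -0.128   0.052 ] tool [0.002  0.0003 0.2713]
Y ([69.3, 239.3], [50, 229, 39, 21, 724]) [0.4999 0.0484 0.052 ] tool [ 0.001  -0.1777  0.2714]
Y ([194.9, 238.4], [179, 228, 32, 21, 613]) [ 0.4885 -0.0396  0.052 ] tool [ 0.0017 -0.0889  0.2714]
```

View pics/w4.png

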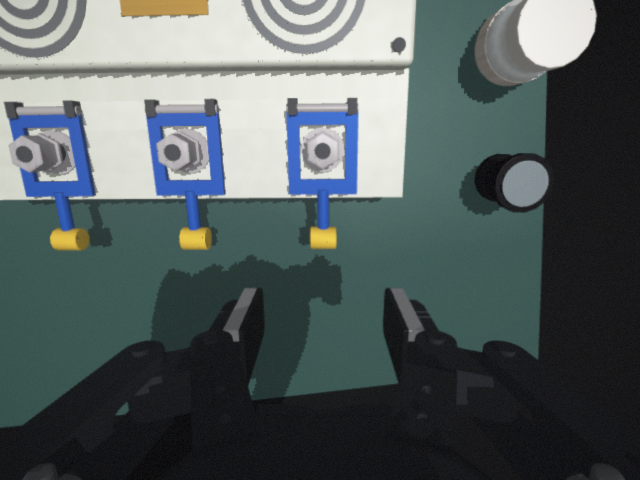

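Knob c is centred between the fingers at (323,238), with a lateral error of 0.3 mm. Bolt c's head is visibly lower than b's and a's. I'll descend and grip.

Request:
move_arm([
  [0,0,0.8,0],
  [0,0,0.8,0],
  [0,0,0.5,0],
  [0,0,0.3,0],
  [0,0,0,0],
])

```text
clock: 8.3
eef_pos: [0.4746, -0.1265, 0.2013]
orientation: [-3.133, 0.212, 0.005]
wrist_force: [0.7, -0.4, 1.1]
opening: 0.0513
```

Request:
move_arm([
  [0,0,0,0],
  [0,0,0,0],
  [0,0,0,0],
  [0,0,0,0],
  [0,0,0,0],
], hand=1, force=30)

```text
clock: 8.8
eef_pos: [0.475, -0.1273, 0.2038]
orientation: [3.134, -0.213, 0.003]
wrist_force: [3.5, 1.8, 2.5]
opening: 0.0173
```

Request:
move_arm([
  [0.005,0,-0.1,0],
  [0.01,0,-0.1,0],
  [0.015,0,-0.1,0],
  [0.02,0,-0.1,0],
  [0.03,0,-0.1,0],
  [0.03,0,-0.1,0],
  [0.04,0,-0.095,0],
  [0.045,0,-0.095,0],
  [0,0,0,0],
])

```text
clock: 9.7
eef_pos: [0.4842, -0.1285, 0.2431]
orientation: [-3.134, 0.213, 0.001]
wrist_force: [-4.2, 1.7, -0.7]
opening: 0.0176
```

```bash
python3 - <<'E'
from h import *
st=ctrl.read_state(); print(st['eef_pos'],st['wrist_force'],st['opening'])
c=cam('side'); im=capture('side'); print([b for b in blobs(im,*YEL)])
E
```

```text
[ 0.48417375 -0.12854671  0.24311494] [-4.16480847  1.67554411 -0.68792008] 0.01755349524638916
[([336.3, 220.7], [326, 215, 21, 12, 126]), ([364.4, 284.6], [360, 282, 9, 7, 42])]
```

Request:
move_arm([
  [0.05,0,-0.09,0],
  [0.055,0,-0.09,0],
  [0.06,0,-0.085,0],
  [0.065,0,-0.08,0],
  [0.07,0,-0.075,0],
  [0.075,0,-0.07,0],
  [0.08,0,-0.065,0],
  [0.085,0,-0.06,0],
  [0,0,0,0],
  [0,0,0,0],
])

```text
clock: 10.75
eef_pos: [0.5113, -0.1322, 0.2738]
orientation: [-3.134, 0.213, -0.001]
wrist_force: [-3.5, 2.8, 1.2]
opening: 0.0175
```

```bash
python3 - <<'E'
from h import *
st=ctrl.read_state(); print(st['eef_pos'],st['wrist_force'],st['opening'])
s=capture('side');w=capture('wrist');t=capture('top')
print('side',blobs(s,*YEL)); print('top',blobs(t,*YEL),blobs(t,*BLU))
a=cv2.resize(s[170:330,270:490],(550,400)); b=w[40:440,120:520]
a=np.hstack([a,b]); cv2.imwrite('pics/f.png',cv2.resize(a,(800,337)))
E
```

```text
[ 0.51125474 -0.13220592  0.27380501] [-3.52772033  2.79562945  1.15074301] 0.017472453397323853
side [([336.2, 220.7], [326, 215, 21, 12, 126]), ([364.3, 284.7], [360, 282, 9, 7, 45])]
top [([293.8, 313.3], [288, 308, 13, 11, 115]), ([350.3, 320.8], [345, 316, 12, 11, 107])] [([298.4, 281.5], [283, 260, 32, 49, 574]), ([354.0, 288.7], [339, 268, 32, 48, 569])]
```

View pics/f.png

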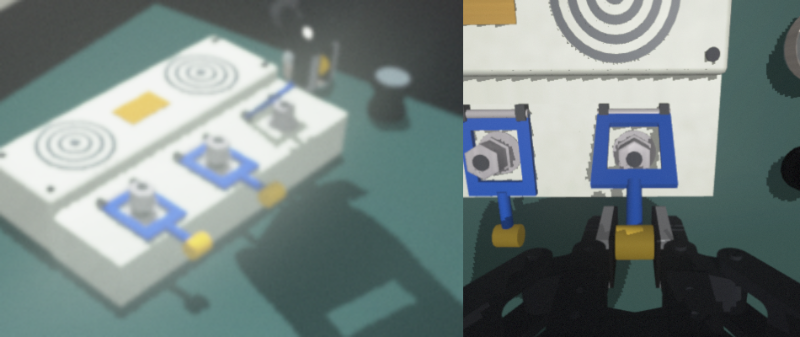

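The side half shows cap c raised and caps a and b shut. The wrist half shows the knob between the pads at about (635,242). The TCP rose 70 mm and moved 37 mm forward, which gives an angle of about 0.95 rad. I'll hand in now.

```bash
python3 -c "
from rig import ctrl; s=ctrl.read_state(); print(s['clock'],s['opening'],s['wrist_force'],abs(s['qvel']).max()); print(ctrl.finish_job())"
```

```text
10.9 0.01734132873196061 [-3.11989588  4.13338703  2.71515247] 0.002433173734689911
the job is handed in; nothing more can be done
None
```

The right bolt (c) was the loose one. I tapped it down, lifted its cap, and handed the job in at 10.9 s with the gripper still holding the cap open.

- **Finding the bolt:** Bolt c stopped 6.6 mm lower than the middle bolt (b), which stood firm under 27 N. The force readings while c sank stayed near zero instead of the expected 3 N or so. I therefore relied on the stop height, and the later wrist view also showed c's head lower than b's and a's. Bolt a was not tapped.
- **Lifting the cap:** I gripped knob c and followed its arc to about 0.95 rad, worked out from the gripper rising 70 mm and moving 37 mm forward. Halfway to upright is about 0.79 rad.
- **Last checks:** The knob was still in the pads at 17.3 mm opening, with the arm still and about 6 N at the wrist. Caps a and b were shut. I kept clear of the spanner, jar and loupe but did not re-measure their positions at the end.
- **Disagreement:** The top and side cameras put the knobs at 54 mm above the table, against 49 mm in the text. That is probably calibration error or seeing mostly the knob's upper surface, and the grip worked regardless.

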